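# Reload the bread-bag clip dispenser

### The arm

A 6-joint arm with a two-finger parallel gripper is mounted at the origin on the work surface. World frame = base frame: x ahead of the robot, y to its left, z up, the work surface at z = 0. Lengths are in m, angles in degrees, forces in N, time in s.
With the tool pointing down it reaches from about 0.35 to 0.875 m from the base axis. Payload 4.2 kg.
Tool frame: the origin (TCP) lies midway between the tips of the shut fingers; the grasp point (between the pads) lies 19 mm behind it; y points along the fingers, z is the direction in which the jaws open and shut, and the axes are right-handed (so a half turn about y gives the same grasp; the last joint's range is limited). The gripper opens to 87 mm and grips with 3 to 60 N. Pads are 19 mm wide; open, the fingers measure 117 mm over their backs; the gripper's body (75 mm by 190 mm) begins 51 mm behind the grasp point.
Start: joints at [-56.688, 22.042, 0.453, 0, -68.411, -14.817], TCP at [0.198, -0.593, 0.2] pointing down, gripper open.
Joint ranges: [-179.83, 179.83], [-69.29, 118.12], [-61.27, 80.66], [-181.25, 117.63], [-171.15, -9.14], [-177.46, 177.46]. Speed limits (degrees/s): [159.86, 159.86, 180, 180, 180, 180].

### API

Orientations are given as [roll, pitch, yaw] about the fixed x, y, z axes, in that order (R = Rz(yaw) Ry(pitch) Rx(roll)).
In Python, from workcell import env gives the robot as it stands. The module is installed in compiled form; this text tells all that it offers. Calls block until the motion is done:
- env.goto(position, orientation): joint-space move of the TCP to a pose.
- env.move_straight(position, rotation=None, rate=0.15, force_limit=None): straight line of the TCP; rotation=None keeps the orientation; rate is the mean speed in m/s. With force_limit (N) it stops when the force on the tool has changed by that much, and returns True; else False.
- env.set_joints(angles): joint-space move.
- env.gripper_to(opening, grasp_force=None): opening from 0.0 (shut) to 1.0 (fully open); grasp_force is the grip in N (None keeps the last); returns when the fingers have stopped.
- env.dwell(seconds).
- env.inverse_kinematics(position, orientation): joint angles nearest the present ones, or None.
- env.read_state(): the state.
- env.grab_frame(name): name is "side" or "top"; returns a dict with "image" (384x512x3 uint8, blue, green, red), "fx", "fy", "cx", "cy" (pixels), "position" and "orientation" of the camera in the world. Camera axes: x right, y up, looking along -z (the intrinsics and any distortion apply to the point x, -y, -z); pixel columns grow to the right and rows downward; lengths in m; the calibration is good to about 2 mm. A picture is of the moment at which its call begins. There is no depth.
A pose or a line that the arm cannot do raises env.Unreachable and nothing moves.
- env.close_job(): hands the job in, once; it reports no verdict.
Trained networks look in a picture, given as the dict that the camera call returned (one of the last four; its "shot" number tells which), for a name from the list of things; names that differ only in an ending like _2 or _b are one class to them, and where a whole thing is asked for, a point or a joint stands for the part that bears it (a point fixed in the world has none). Each returns a list of dicts, best first, with "score" (0 to 1); they miss things now and then, are a little off and sometimes report something else, mostly with a low value. They report only what shows in the picture. A call takes as long as a camera call. They do not tell look-alikes from the thing itself.
- env.search_frame(picture, thing): "xyz" ([x, y, z] in m, in world coordinates, good to about 4 mm: the middle of the surface that is visible of it).
- env.trace(picture, thing): "mask" (384x512 bool, what is visible of it).
The state is a dict: "clock": time; "joint_positions": joint angles; "qvel": joint speeds; "joint_torque": joint torques, N m; "position": TCP position; "tool_rot": TCP orientation; "force": force on the tool from outside, world axes, zero at the start; "wrist_torque": the same for the moment, N m; "opening": opening from 0.0 (shut) to 1.0 (fully open).
Only numpy, scipy, OpenCV 4.12 (cv2) and the standard library are available. Lean on these libraries where they do the work, as an engineer would, in place of code of your own. Each camera call takes 0.05 s, during which the arm holds its last target. There are 200 camera calls.

### The job

Take the yellow clip strip out of the wooden tray and load it upright into the open drawer of the green clip dispenser: push the black spring follower back with the strip until it drops down flat behind the brass lip and let go, so the spring holds it against the lip. Then push the drawer fully home, and leave the other strips and everything else on the slab where they are.

Things in the scene. Friction and masses are not known exactly. Their poses are not given: they have to be found in the camera images.
- yellow_strip: The yellow strip of bread-bag clips, rigid inverted T, 50 to 100 g: lower clip part 110 mm long x 20 mm wide x 22 mm high, on top of it a 12 mm wide, 24 mm high, 100 mm long gripping spine (total height 46 mm). Same both ways round. Origin: centre of the underside; own y runs along its length, z up. Starts upright in one of the three tray compartments; the strips differ only in colour, and any may be in any compartment
- red_strip: Red strip, otherwise like the yellow one; stays in the tray
- white_strip: White strip, otherwise like the yellow one; stays in the tray
- tray: Wooden tray fixed to the slab, 198 (x) x 144 (y) x 24 mm high, walls 5 mm, floor 5 mm thick, split into three side-by-side compartments about 61 mm (x) x 134 mm (y), each with a strip lying roughly along tray y. Origin: centre of the underside
- dispenser: Sage-green bag-clip dispenser housing, fixed, 175 mm deep (x), 100 mm wide, 90 mm high, with a mouth 72 mm wide and 76 mm high in its front. Origin: bottom middle of the mouth, on the slab. Own x points into the housing; the magazine drawer slides out of the mouth along -x, above a flat 24 mm wide, 3.5 mm high steel runner that reaches 220 mm in front of the mouth
- drawer (a joint): Magazine drawer slide: 0 = closed, its front plate flush on the housing; 0.21 m = fully open, against a stop. Starts 0.19 to 0.21 open. Moves with about 2.5 N friction and stays where it is left; pushing on the follower slides an incompletely open drawer out to its stop. No latch
- nose (a point): Point on the drawer's channel floor (10 mm above the slab), at the middle of the inner face of the nose lip. Moves with the drawer, axes as the dispenser's: x along the channel towards the housing. At full opening it is 60 mm in front of the mouth. The open-topped steel channel runs from here 150 mm to -x, is 26 mm wide inside, side walls 4 mm thick and 18 mm high above the channel floor; the brass nose lip across its housing end is 10 mm high above that floor and 6 mm thick
- follower_face (a point): Middle of the bottom edge of the black follower block's face, at channel floor height; the block (12 mm long, 22 mm wide) stands up to 40 mm above the channel floor and presses towards the nose lip. At rest its face is 90 mm from the lip, less than a strip's length, so it must be pushed back for the strip to fit down behind the lip
- follower (a joint): Spring follower: 0 = at rest, grows as it is pushed back (to -x), at most 0.042 m. Spring force about 2 N at 0, 6 N at 0.02, 10 N at 0.042. With a strip seated against the lip it reads about 0.020
- plate (a point): Centre of the outer (-x) face of the drawer's green front plate: 90 mm wide, 8 mm thick, from 4 to 72 mm above the slab, this point 38 mm above the slab, 158 mm to -x of the nose point. Push here towards +x to close
- teapot: Pale blue teapot, 136 mm wide without spout and handle, 120 mm high, a loose bystander. Origin: centre of the underside
- pepper_mill: Wooden pepper mill, 56 mm wide, 193 mm high, a loose bystander. Origin: centre of the underside
- sugar_shaker: Frosted sugar shaker with steel cap, 70 mm wide, 136 mm high, a loose bystander. Origin: centre of the underside
- trivet: Low steel trivet, 160 x 150 x 18 mm, a loose bystander. Origin: centre of the underside
- mug: Cream mug, 80 mm wide, 90 mm high, a loose bystander. Origin: centre of the underside
Things that resemble listed ones, but are neither listed nor needed, are in the scene too. Of the things like the yellow_strip, leave any that is purple; of the rest the larger one is meant.

How it is judged:
By the outcome, as a careful person would: the job done as asked, in the order asked, and still so for the second after the job is handed in, with the robot touching nothing.
It also fails if it takes over 56 s, if anything falls off the work surface, if the arm or the gripper's body presses on something with over 40 N, if the wrist force passes 120 N, or if a joint passes its speed limit or range.

## Working session

There is one attempt and no reset: what is moved stays moved. The work goes in short steps, each a Python script; the robot and the scene stay as the last script left them, time stands still between calls to the robot, and variables do not carry over. Pictures are saved under pics/ and viewed, about 8 in all and at most 12, crops included, and the job is handed in when it is done.

```bash
mkdir -p pics; cat > h.py <<'E'
import numpy as np, cv2
from scipy.spatial.transform import Rotation as R
from workcell import env
def rot(o): return R.from_euler('xyz',o,degrees=True).as_matrix()
def ray(f,u,v):
    d=np.array([(u-f['cx'])/f['fx'],-(v-f['cy'])/f['fy'],-1.0])
    return np.array(f['position']),rot(f['orientation'])@d
def atz(f,u,v,z):
    p,d=ray(f,u,v); return p+d*(z-p[2])/d[2]
def proj(f,P):
    c=rot(f['orientation']).T@(np.array(P,float)-f['position']); return f['cx']+f['fx']*c[0]/-c[2], f['cy']-f['fy']*c[1]/-c[2]
E
python3 - <<'E'
from h import *
s=env.read_state(); print(s)
ims=[]
for n in("top","side"):
    f=env.grab_frame(n); print({k:v for k,v in f.items() if k!='image'})
    cv2.imwrite(f'pics/{n}0.png',cv2.resize(f['image'],(800,600)))
    for t in("yellow_strip","red_strip","white_strip","tray","dispenser","drawer","nose","follower_face","plate","follower"):
        print(n,t,[(np.round(d['xyz'],3).tolist(),round(d['score'],2)) for d in env.search_frame(f,t)][:4])
E
```

```text
{'clock': 0.0, 'joint_positions': array([-5.66877853e+01,  2.20912894e+01,  3.81633217e-01, -3.11503277e-02,
       -6.84115327e+01, -1.48145505e+01]), 'qvel': array([ 0.05770841,  0.05967153,  0.08205148, -0.03818994, -0.00071901,
       -0.01680218]), 'joint_torque': array([ 5.73046927e-04, -3.90663350e+01,  1.87407804e+01,  4.21986982e+00,
        1.11073803e-02, -1.76455023e-04]), 'position': array([ 0.19809521, -0.59209629,  0.19886116]), 'tool_rot': array([-8.98754369e+01,  3.00885043e-03,  1.84861755e+01]), 'force': array([-0.0544414 , -0.23436484,  0.1484251 ]), 'wrist_torque': array([ 0.04661435,  0.02373735, -0.01006372]), 'opening': 1.0029133544939706}
{'fx': 375.94380236296087, 'fy': 375.94380236296087, 'cx': 258.25448821282544, 'cy': 189.15748315614738, 'position': array([ 0.2892083 , -0.01288101,  1.17644846]), 'orientation': array([ 13.15152221,   0.15962372, -92.52795445]), 'shot': 1}
top yellow_strip [([0.722, 0.245, 0.029], 0.68), ([0.668, 0.345, 0.022], 0.66), ([0.539, 0.318, 0.038], 0.64), ([0.393, -0.499, 0.132], 0.29)]
top red_strip [([0.482, 0.312, 0.043], 0.51
[... 484 characters left out ...]
40653349126, 'position': array([-0.41459753,  1.13386878,  1.11595213]), 'orientation': array([  55.01628714,   -1.1187699 , -139.15827459]), 'shot': 2}
side yellow_strip [([0.729, 0.262, 0.024], 0.85), ([0.539, 0.333, 0.029], 0.73), ([0.669, 0.357, 0.016], 0.54)]
side red_strip [([0.482, 0.323, 0.029], 0.7), ([0.467, 0.346, 0.01], 0.4)]
side white_strip [([0.423, 0.314, 0.034], 0.64)]
side tray [([0.469, 0.351, 0.012], 0.77)]
side dispenser [([0.577, -0.211, 0.058], 0.81)]
side drawer [([0.566, 0.013, 0.026], 0.73)]
side nose [([0.568, 0.01, 0.026], 0.86)]
side follower_face [([0.48, 0.325, 0.026], 0.37)]
side plate [([0.482, 0.323, 0.03], 0.51)]
side follower [([0.48, 0.324, 0.027], 0.36)]
```

View pics/top0.png

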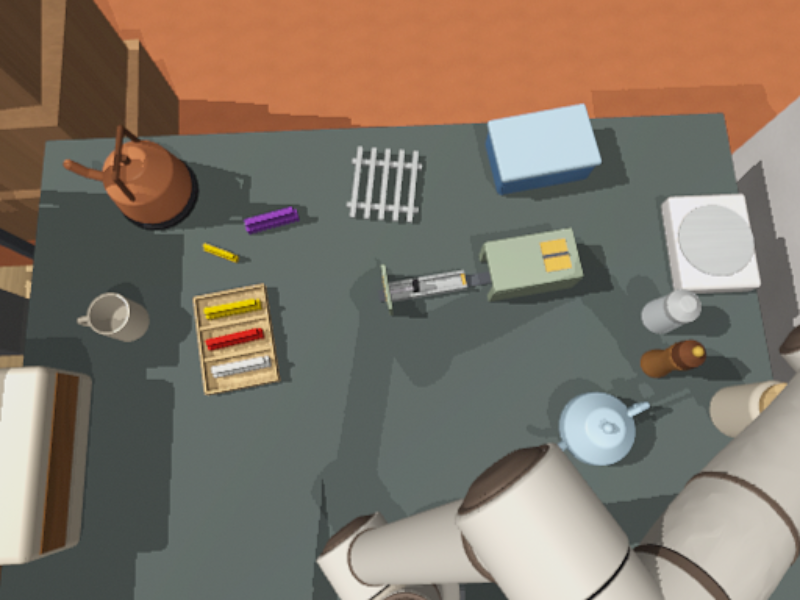

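View pics/side0.png

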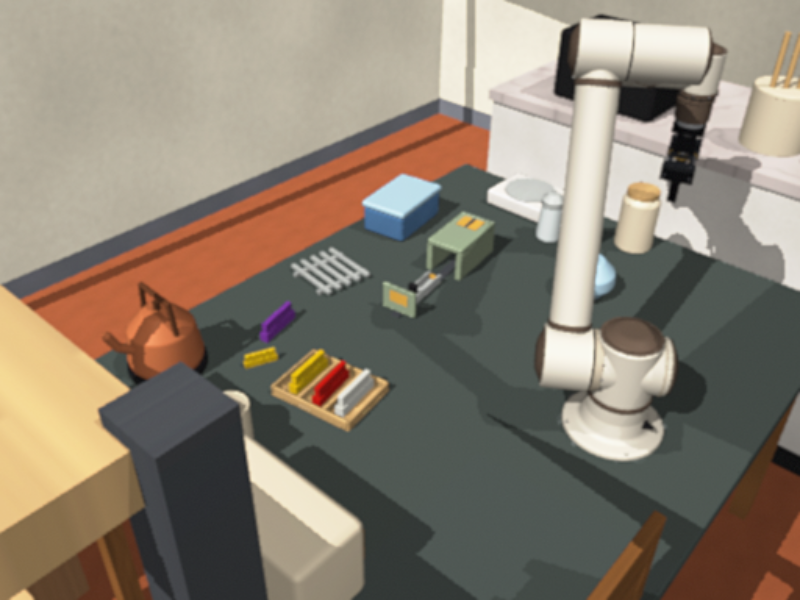

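The top view shows three strip-like candidates: yellow in the tray (233,308), a small yellow one on the slab (220,252) and a purple one (272,219). The tray one fits, as it is the larger yellow and in a compartment. Next I enlarge it together with the drawer to confirm.

```bash
python3 - <<'E'
from h import *
f=env.grab_frame("top"); im=f['image']; np.save('top.npy',im)
a=cv2.resize(im[135:215,235:391],None,fx=5,fy=5,interpolation=cv2.INTER_CUBIC)
b=cv2.resize(im[150:190,120:180],None,fx=5,fy=5,interpolation=cv2.INTER_CUBIC)
c=np.zeros((600,780,3),np.uint8); c[:400]=a; c[400:600,:300]=b
g=env.grab_frame("side")
d=cv2.resize(g['image'][160:205,240:320],None,fx=4.4,fy=4.4,interpolation=cv2.INTER_CUBIC); c[400:400+d.shape[0],320:320+d.shape[1]]=d
cv2.imwrite('pics/crop1.png',c)
for n,t in(("top",f),("side",g)):
    hsv=cv2.cvtColor(t['image'],cv2.COLOR_BGR2HSV)
    m=cv2.inRange(hsv,(22,120,60),(35,255,255))
    k,l,st,ce=cv2.connectedComponentsWithStats(m)
    for i in range(1,k):
        if st[i,4]>15: 
            pts=np.argwhere(l==i)[:,::-1].astype(np.float32); print(n,st[i],ce[i],cv2.minAreaRect(pts))
for t in("drawer","dispenser"):
    for r in env.trace(f,t)[:1]:
        m=r['mask'].astype(np.uint8); print(t,cv2.minAreaRect(np.argwhere(m)[:,::-1].astype(np.float32)))
E
```

```text
top [346 153  17   9 114] [353.75438596 157.13157895] ((353.80999755859375, 157.1699981689453), (7.353911399841309, 15.697771072387695), 81.8698959350586)
top [130 156  23  12 119] [141.         161.48739496] ((140.85617065429688, 161.38356018066406), (24.110475540161133, 5.032769680023193), 20.556045532226562)
top [348 164  17  10 120] [356.33333333 168.21666667] ((356.31201171875, 168.2159881591797), (7.513189315795898, 15.920805931091309), 79.69515228271484)
top [130 191  38  14 313] [147.99041534 197.15654952] ((148.2286834716797, 197.07550048828125), (8.653935432434082, 36.907859802246094), 79.2156982421875)
top [444 222   5   5  18] [445.88888889 224.27777778] ((445.75006103515625, 224.25003051757812), (4.242640495300293, 3.535533905029297), 45.0)
side [156 222  22  14 202] [166.03960396 228.52475248] ((165.9150848388672, 228.4528350830078), (9.3405179977417, 22.115049362182617), 74.05460357666016)
side [185 223  25  29 352] [196.58806818 237.40340909] ((196.38616943359375, 237.43446350097656), (11.958550453186035, 33.71646499633789), 48.36646270751953)
drawer ((271.8270568847656, 181.23785400390625), (30.56866455078125, 51.77957534790039), 81.02737426757812)
dispenser ((305.9661865234375, 174.94479370117188), (37.67436599731445, 130.83847045898438), 80.31121826171875)
```

View pics/crop1.png

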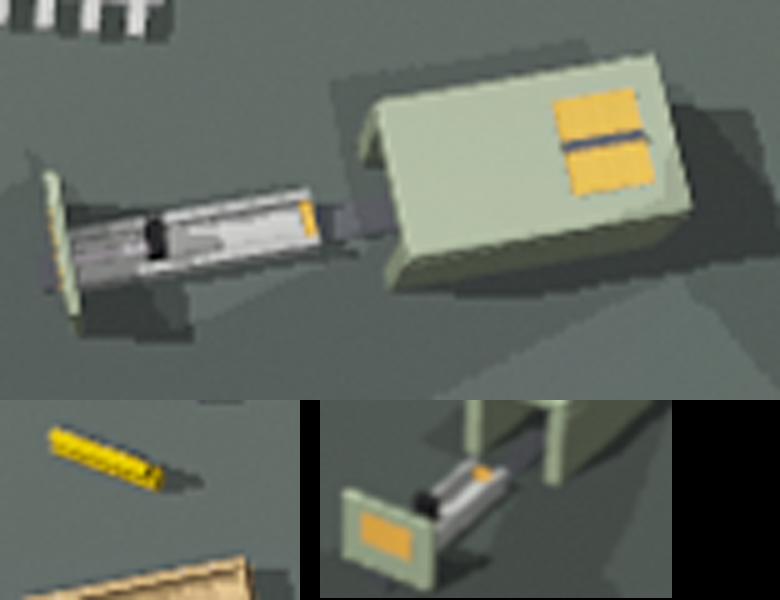

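```bash
cat > fit.py <<'E'
from h import *
from scipy.optimize import least_squares
f=env.grab_frame("top"); g=env.grab_frame("side")
up=lambda x,y,s,ox,oy:((x+.5)/s-.5+ox,(y+.5)/s-.5+oy)
T=lambda x,y:up(x,y,5,235,135)
S=lambda x,y:up(x-320,y-400,4.4,240,160)
# kind, model fn: pose+drawer -> local pts
obs=[(f,(0,.05,.09,0),T(380,102)),(f,(.175,.05,.09,0),T(655,55)),(f,(.175,-.05,.09,0),T(692,208)),(f,(0,-.05,.09,0),T(410,252)),
 (f,(.153,.045,.072,-1),T(45,172))]
obs=obs[:4]
n=lambda x,y,z:(x+.15,y,z,-1) # nose = +.15 - d  (at .21: -.06)
obs+=[(f,n(.003,0,.020),T(310,219)),(f,n(-.158,.045,.072),T(45,174)),(f,n(-.15,-.045,.072),T(80,316)),
 (g,n(-.158,.045,.072),S(342,489)),(g,n(-.158,-.045,.072),S(434,520)),(g,n(-.158,-.045,.004),S(432,592)),(g,n(-.158,.045,.004),S(342,558)),(g,n(.003,0,.020),S(484,472))]
def res(p,cam=None):
    x,y,a,d=p; r=[]
    for c,(lx,ly,lz,k),uv in obs:
        if cam and c is not cam: continue
        X=lx+(d if k<0 else 0)*-1
        P=[x+X*np.cos(a)-ly*np.sin(a),y+X*np.sin(a)+ly*np.cos(a),lz]
        r+=list(np.subtract(proj(c,P),uv))
    return np.array(r)
p0=[.58,-.15,-1.4,.2]
s=least_squares(res,p0,loss='soft_l1'); print('both',s.x,np.degrees(s.x[2])); print(np.round(res(s.x).reshape(-1,2),1).tolist())
s=least_squares(lambda p:res(p,f),p0,loss='soft_l1'); print('top',s.x,np.degrees(s.x[2])); print(np.round(res(s.x).reshape(-1,2),1).tolist())
for z in(.038,.051):
  print('strip',atz(f,148.2,197.1,z))
  e=[atz(f,*q,z) for q in((130.1,200.5),(166.4,193.6))]; d=e[1]-e[0]; print(np.linalg.norm(d),np.degrees(np.arctan2(d[1],d[0])))
print('side strip',atz(g,196.4,237.4,.03))
c=np.zeros((600,790,3),np.uint8)
c[:600,:480]=cv2.resize(f['image'][180:255,120:180],(480,600),interpolation=cv2.INTER_CUBIC)
c[:400,490:]=cv2.resize(g['image'][215:270,175:216],(300,400),interpolation=cv2.INTER_CUBIC)
cv2.imwrite('pics/crop2.png',c)
E
python3 fit.py
```

```text
both [ 0.59367122 -0.18780081 -1.43775902  0.19575422] -82.37752375125652
[[-1.0, -0.3], [0.2, -0.6], [0.8, -0.0], [-0.1, 1.2], [0.2, 0.3], [0.2, -0.1], [0.9, -0.5], [-0.0, 0.8], [-0.6, 1.8], [-0.5, 0.4], [0.0, -0.1], [0.4, 0.2]]
top [ 0.59356945 -0.18780772 -1.43940821  0.19708318] -82.47201562661512
[[-1.0, -0.3], [0.2, -0.5], [0.8, 0.1], [-0.1, 1.3], [-0.2, 0.4], [-0.2, -0.1], [0.4, -0.5], [-0.3, 1.0], [-0.9, 2.0], [-0.8, 0.6], [-0.2, 0.1], [0.2, 0.4]]
strip [0.5451137  0.32018125 0.038     ]
0.11318258685630893 -81.43633212767567
strip [0.54219151 0.31637799 0.051     ]
0.11189014923162954 -81.43633212767561
side strip [0.54652468 0.3255558  0.03      ]
```

View pics/crop2.png

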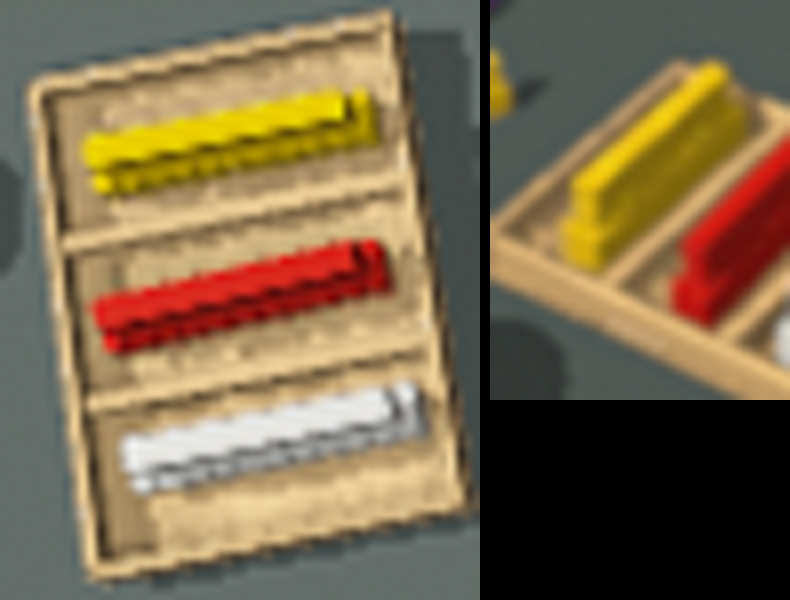

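Crop 2 shows the full-length yellow strip in the tray's upper compartment, with its spine centre at crop (218,130), i.e. about pixel (146.8,195.8). It is clearly larger than the small loose yellow one, so this is the target. I'll pick it now.

```bash
cat >> h.py <<'E'
def st(): 
    s=env.read_state(); print('t%.2f'%s['clock'],np.round(s['position'],4),np.round(s['tool_rot'],1),'F',np.round(s['force'],1),'op %.3f'%s['opening'])
    return s
E
python3 - <<'E'
from h import *
f=env.grab_frame("top")
c=atz(f,146.8,195.8,.051); a=atz(f,130.5,198.7,.051);b=atz(f,163,193.2,.051); d=b-a
ang=np.degrees(np.arctan2(d[1],d[0])); print(c,np.linalg.norm(d),ang)
best=min(((np.abs(j-env.read_state()['joint_positions']).max(),y,j) for y in(ang,ang+180) for j in[env.inverse_kinematics([c[0],c[1],.12],[-90,0,y])] if j is not None),key=lambda t:t[0])
print(best)
o=[-90,0,best[1]]
env.gripper_to(0.45,40)
env.goto([c[0],c[1],.13],o); st()
print(env.move_straight([c[0],c[1],.031],rate=.1,force_limit=8)); st()
env.gripper_to(0,40); st()
env.move_straight([c[0],c[1],.13],rate=.12); st()
f=env.grab_frame("top");g=env.grab_frame("side")
C=np.zeros((400,790,3),np.uint8)
C[:,:390]=cv2.resize(f['image'][165:265,105:203],(390,400),interpolation=cv2.INTER_CUBIC)
C[:,400:]=cv2.resize(g['image'][180:280,150:248],(390,400),interpolation=cv2.INTER_CUBIC)
cv2.imwrite('pics/lift.png',C)
E
```

```text
[0.54646231 0.3207588  0.051     ] 0.09998598509426565 -82.6374815093605
(np.float64(101.7079668316771), np.float64(97.3625184906395), array([ 45.01901678,  26.45294946,  -4.55500238,   0.        ,
       -58.99204815, -37.65649829]))
t5.90 [0.5468 0.3201 0.1301] [-90.   -0.   97.3] F [ 0.2 -0.4 -0.2] op 0.453
False
t7.04 [0.547  0.3212 0.0318] [-90.1  -0.   97.4] F [ 0.6 -0.1  0.8] op 0.449
t7.97 [0.5465 0.3207 0.031 ] [-90.   -0.   97.4] F [ 0.  -0.4  0.8] op 0.004
t8.94 [0.5459 0.3203 0.129 ] [-89.9   0.   97.3] F [-0.4 -0.3  0.1] op 0.004
```

View pics/lift.png

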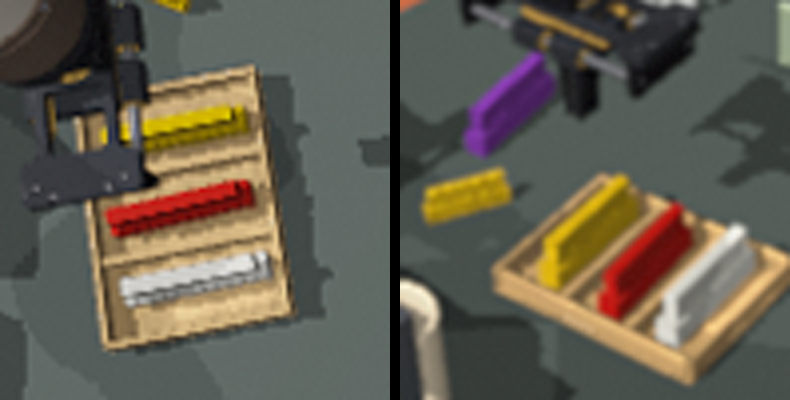

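```bash
python3 - <<'E'
from h import *
s=st(); p=s['position']
f=env.grab_frame("top");g=env.grab_frame("side")
for c in(f,g):
    print(np.round(proj(c,p),1),np.round(proj(c,p+[0,0,.08]),1),{k:v for k,v in c.items() if k!='image'})
g2=g['image'][120:280,110:290].copy()
C=cv2.resize(g2,(720,600),interpolation=cv2.INTER_CUBIC)
for q in (p,p+[0,0,.019],[p[0],p[1],.051]):
    u,v=proj(g,q); cv2.drawMarker(C,(int((u-110)*4),int((v-120)*3.75)),(255,0,255),0,12,1)
cv2.imwrite('pics/dbg.png',C)
E
```

```text
t9.04 [0.5459 0.3203 0.1288] [-89.9   0.1  97.4] F [0.4 1.3 0.6] op 0.007
[139.  190.3] [129.6 183.5] {'fx': 375.94380236296087, 'fy': 375.94380236296087, 'cx': 258.25448821282544, 'cy': 189.15748315614738, 'position': array([ 0.2892083 , -0.01288101,  1.17644846]), 'orientation': array([ 13.15152221,   0.15962372, -92.52795445]), 'shot': 10}
[196.  213.2] [194.5 193. ] {'fx': 495.7755097863116, 'fy': 495.7755097863116, 'cx': 262.95446761611197, 'cy': 184.25040653349126, 'position': array([-0.41459753,  1.13386878,  1.11595213]), 'orientation': array([  55.01628714,   -1.1187699 , -139.15827459]), 'shot': 11}
```

View pics/dbg.png

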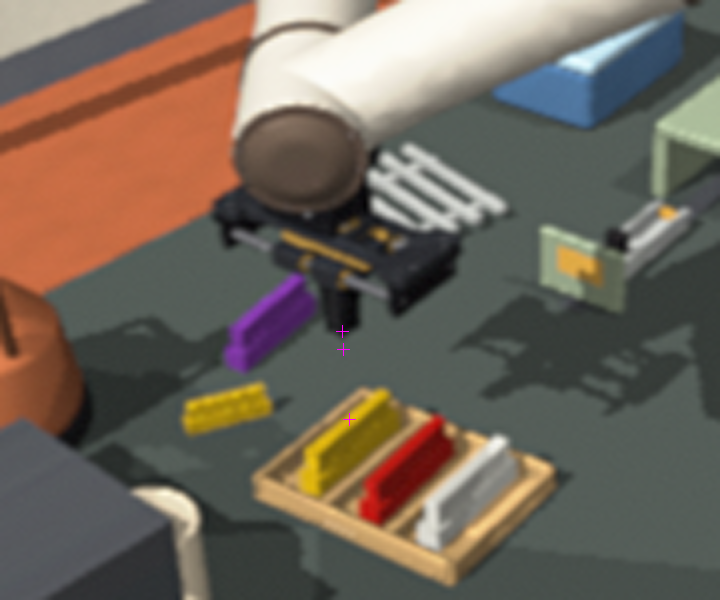

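The magenta TCP markers fall about 19 mm below the visible fingertips at about (340,331). The jaws also shut on nothing, and the strip hasn't moved. So the real tips sit about 19 mm behind the reported TCP, and I'll retry lower with a force guard.

```bash
python3 - <<'E'
from h import *
o=[-90,0,97.36]; c=[.5465,.3208]
env.gripper_to(0.4,40)
env.move_straight([*c,.03],o,rate=.15)
print(env.move_straight([*c,.013],rate=.06,force_limit=6)); st()
env.gripper_to(0,40); s=st()
if s['opening']>.08:
    env.move_straight([*c,.12],rate=.12); st()
    env.dwell(.2)
    f=env.grab_frame("top");g=env.grab_frame("side")
    C=np.zeros((400,790,3),np.uint8)
    C[:,:390]=cv2.resize(f['image'][165:265,105:203],(390,400),interpolation=cv2.INTER_CUBIC)
    C[:,400:]=cv2.resize(g['image'][180:280,150:248],(390,400),interpolation=cv2.INTER_CUBIC)
    p=env.read_state()['position']
    for z in(0,.019):
        u,v=proj(g,p+[0,0,z]); cv2.drawMarker(C,(int(400+(u-150)*3.98),int((v-180)*4)),(255,0,255),0,8,1)
    cv2.imwrite('pics/lift2.png',C)
E
```

```text
False
t11.26 [0.5463 0.3206 0.0126] [-90.    0.   97.4] F [-0.3  0.  -0.6] op 0.399
t11.80 [0.5466 0.3209 0.0131] [-90.   -0.   97.4] F [0.2 0.2 0.4] op 0.134
t12.84 [0.5459 0.3204 0.1189] [-89.9   0.1  97.4] F [-0.7 -0.3 -0.5] op 0.132
```

View pics/lift2.png

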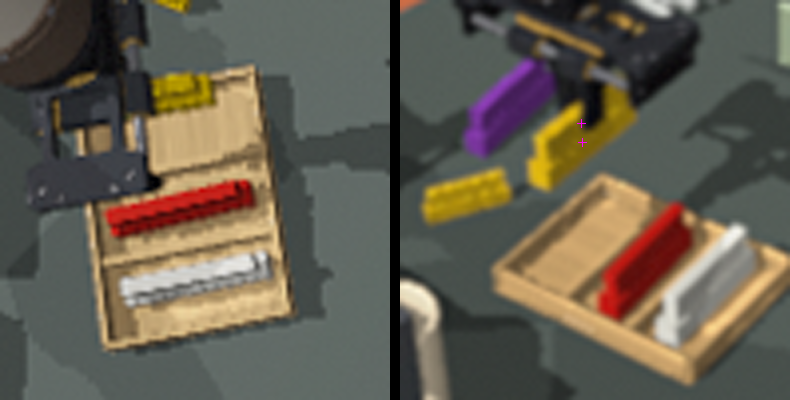

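The strip is held (opening 0.134 is about 11.7 mm), level and clear, and the red and white strips haven't moved. Next I hover over the channel and check alignment.

```bash
cat >> h.py <<'E'
O=np.array([.5937,-.1878]); A=np.radians(-82.4); ex=np.array([np.cos(A),np.sin(A)]); ey=np.array([-ex[1],ex[0]])
def W(x,y,z): return [*(O+x*ex+y*ey),z]
def L(p): q=np.array(p[:2])-O; return np.round([q@ex,q@ey,p[2]],4)
o=[-90,0,97.6]
E
cat > look.py <<'E'
from h import *
import sys
def look(name,z0):
    p=env.read_state()['position']
    f=env.grab_frame("top");g=env.grab_frame("side")
    C=np.zeros((600,800,3),np.uint8)
    def put(c,u0,v0,w,h,s,X,Y):
        I=cv2.resize(c['image'][v0:v0+h,u0:u0+w],None,fx=s,fy=s,interpolation=cv2.INTER_CUBIC)
        C[Y:Y+h*s,X:X+w*s]=I
    put(f,235,150,100,60,6,0,0); put(g,230,150,80,60,4,0,362); put(g,235,165,70,35,6,330,370)
    cv2.imwrite(f'pics/{name}.png',C)
E
python3 - <<'E'
from h import *
from look import look
env.move_straight(W(-.073,0,.12),o,rate=.2); st()
env.move_straight(W(-.073,0,.045),rate=.12); s=st(); print(L(s['position']))
look('hover',0)
E
```

```text
t15.48 [ 0.5841 -0.1148  0.12  ] [-90.   -0.   97.7] F [-0.   0.6 -1.7] op 0.129
t16.26 [ 0.5848 -0.1154  0.0456] [-90.1   0.   97.6] F [ 0.5  0.3 -0.2] op 0.134
[-0.0729  0.0007  0.0456]Traceback (most recent call last):
  File "<stdin>", line 5, in <module>
  File "look.py", line 10, in look
    put(f,235,150,100,60,6,0,0); put(g,230,150,80,60,4,0,362); put(g,235,165,70,35,6,330,370)
                                 ~~~^^^^^^^^^^^^^^^^^^^^^^^^^
  File "look.py", line 9, in put
    C[Y:Y+h*s,X:X+w*s]=I
    ~^^^^^^^^^^^^^^^^^
ValueError: could not broadcast input array from shape (240,320,3) into shape (238,320,3)
```

```bash
sed -i 's/0,362)/0,360)/' look.py; python3 -c "
from look import look
look('hover',0)"
```

```text
(no output)
```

View pics/hover.png

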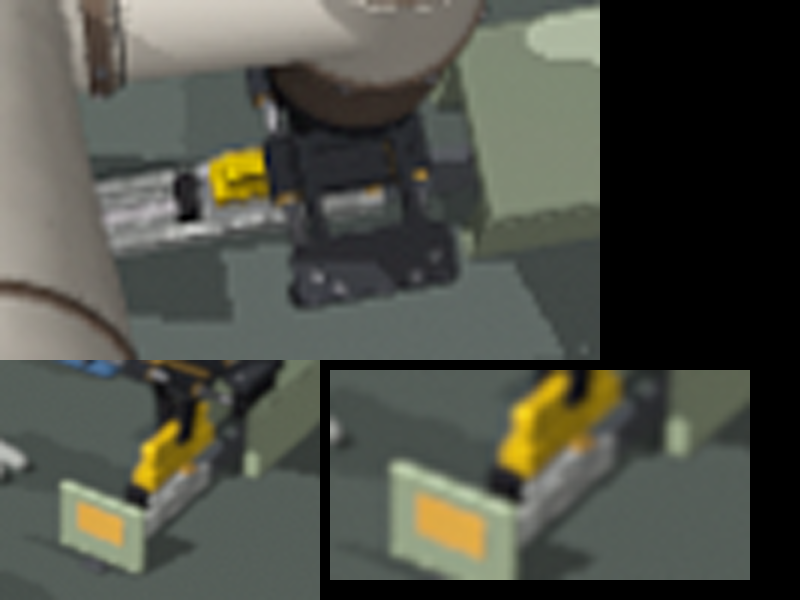

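```bash
python3 - <<'E'
from h import *
f=env.grab_frame("top");g=env.grab_frame("side")
p=env.read_state()['position']; b=p[2]-.008
X,Y,_=L(p)
T=lambda x,y,z:tuple(int(round(v)) for v in ((np.array(proj(f,W(x,y,z)))-[235,150]+.5)*6-.5))
S=lambda x,y,z:tuple(int(round(v)) for v in ((np.array(proj(g,W(x,y,z)))-[235,165]+.5)*6-.5))
def sk(c,u0,v0,w,h):return cv2.resize(c['image'][v0:v0+h,u0:u0+w],None,fx=6,fy=6,interpolation=cv2.INTER_CUBIC)
I=sk(f,235,150,100,55);J=sk(g,235,165,70,40)
n=.15-.196
for M,P in((I,T),(J,S)):
    for y in(-.017,.017): cv2.line(M,P(n-.15,y,.028),P(n,y,.028),(255,0,255),1)
    for z in(b,b+.022): cv2.polylines(M,[np.array([P(X+sx*.055,Y+sy*.01,z) for sx,sy in((-1,-1),(1,-1),(1,1),(-1,1))])],True,(255,255,0),1)
    cv2.polylines(M,[np.array([P(X+sx*.05,Y+sy*.006,b+.046) for sx,sy in((-1,-1),(1,-1),(1,1),(-1,1))])],True,(0,255,0),1)
    cv2.polylines(M,[np.array([P(n-.09-sx*.012,sy*.011,.05) for sx,sy in((0,-1),(1,-1),(1,1),(0,1))])],True,(0,0,255),1)
C=np.zeros((600,800,3),np.uint8); C[:330,:600]=I; C[335:575,:420]=J; cv2.imwrite('pics/ov.png',C)
E
```

```text
(no output)
```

View pics/ov.png

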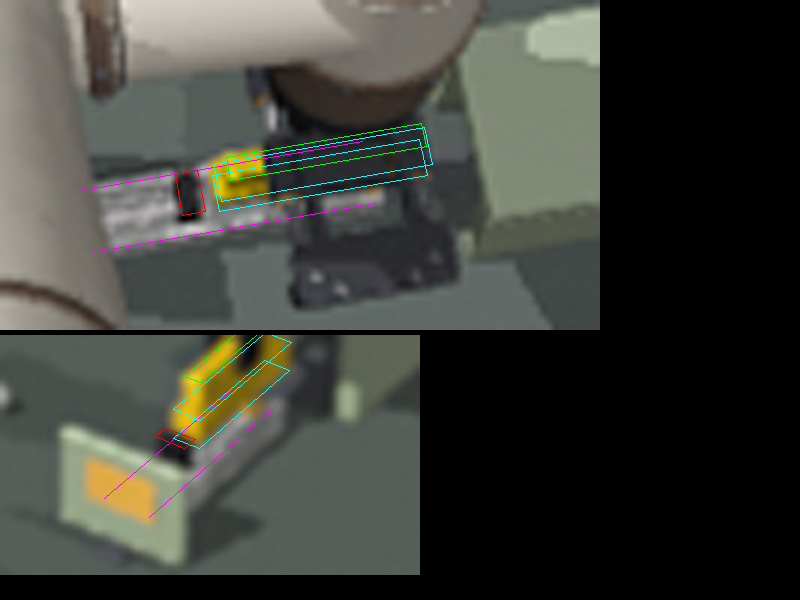

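The overlay fits: the predicted channel and strip outlines share the same bias of about 1 px, so relative alignment holds. The gap to the follower (red, about x=200) is about 4–8 mm. Now I lower between the walls under force guard.

```bash
python3 - <<'E'
from h import *
env.move_straight(W(-.070,0,.045),rate=.05)
h=env.move_straight(W(-.070,0,.032),rate=.03,force_limit=4); s=st(); print(h,L(s['position']))
if not h:
    # feel the walls sideways
    r=[]
    for y in(.008,-.008):
        hh=env.move_straight(W(-.070,y,.032),rate=.02,force_limit=3); s=st(); r.append(L(s['position'])[1]); print(hh,r)
    env.move_straight(W(-.070,np.mean(r),.032),rate=.04); s=st(); print(L(s['position']))
E
```

```text
t17.39 [ 0.5844 -0.1184  0.0318] [-90.    0.   97.6] F [ 0.7  0.4 -1. ] op 0.131
False [-0.07   -0.      0.0318]
t17.68 [ 0.586  -0.1179  0.0312] [-89.8  -0.   97.6] F [ 0.3  0.1 -0.2] op 0.133
True [np.float64(0.0016)]
t18.04 [ 0.5807 -0.1188  0.0314] [-89.9  -0.1  97.5] F [ 2.1  0.4 -0.8] op 0.132
True [np.float64(0.0016), np.float64(-0.0038)]
t18.29 [ 0.583  -0.1186  0.0316] [-89.7  -0.1  97.5] F [-0.4 -0.  -1.2] op 0.136
[-0.0701 -0.0014  0.0316]
```

Walls felt at +1.6 and −3.8 mm, which gives a centre near −1.1 mm and a span consistent with the 6 mm clearance. The strip is inside the channel, so I push the follower back.

```bash
python3 - <<'E'
from h import *
y=-.0011
for x in(-.09,-.105,-.115,-.123):
    h=env.move_straight(W(x,y,.032),rate=.06,force_limit=22); s=st(); print(h,L(s['position']),'Fx %.1f'%(s['force'][:2]@ex))
h=env.move_straight(W(-.123,y,.0165),rate=.03,force_limit=6); s=st(); print(h,L(s['position']),'Fx %.1f'%(s['force'][:2]@ex))
E
```

```text
t18.77 [ 0.5803 -0.0984  0.0318] [-89.7  -0.1  97.6] F [-0.8 -1.5 -2.1] op 0.136
False [-0.0904 -0.0014  0.0318] Fx 1.4
t19.18 [ 0.5785 -0.0838  0.032 ] [-89.7  -0.1  97.6] F [-0.  -4.8 -2.4] op 0.135
False [-0.1051 -0.0013  0.032 ] Fx 4.7
t19.49 [ 0.5772 -0.0745  0.032 ] [-89.7  -0.   97.5] F [-0.  -6.6 -2.6] op 0.135
False [-0.1145 -0.0013  0.032 ] Fx 6.6
t19.77 [ 0.5762 -0.067   0.0321] [-89.7  -0.   97.5] F [ 1.3 -7.4 -1.7] op 0.138
False [-0.122  -0.0013  0.0321] Fx 7.5
t20.30 [ 0.5779 -0.0683  0.0182] [-89.9   0.1  97.6] F [ 0.3 -6.8  1.6] op 0.131
True [-0.1205  0.0002  0.0182] Fx 6.7
```

Contact at TCP z 0.0182 puts the strip underside at 0.010, the channel floor, with the follower force at about 6.7 N. I ease it up to the lip, then let go.

```bash
python3 - <<'E'
from h import *
from look import look
h=env.move_straight(W(-.105,-.0005,.0185),rate=.03,force_limit=5); s=st(); print(h,L(s['position']),'Fx %.1f'%(s['force'][:2]@ex))
p=L(s['position'])
if h and p[0]<-.109:
    env.gripper_to(.45); st()
    env.move_straight(W(p[0],-.0005,.11),rate=.12); 
    env.goto(W(-.36,0,.15),o); st()
    look('seat',0)
E
```

```text
t20.67 [ 0.579  -0.0767  0.0183] [-89.8   0.1  97.5] F [-0.3 -1.2  1.7] op 0.135
True [-1.12e-01  1.00e-04  1.83e-02] Fx 1.1
t21.44 [ 0.5774 -0.0769  0.0173] [-89.6   0.1  97.5] F [-0.8 -0.3 -0.3] op 0.450
t23.35 [0.5459 0.1682 0.1494] [-89.9   0.   97.6] F [ 0.4 -0.5  0.8] op 0.450
```

View pics/seat.png

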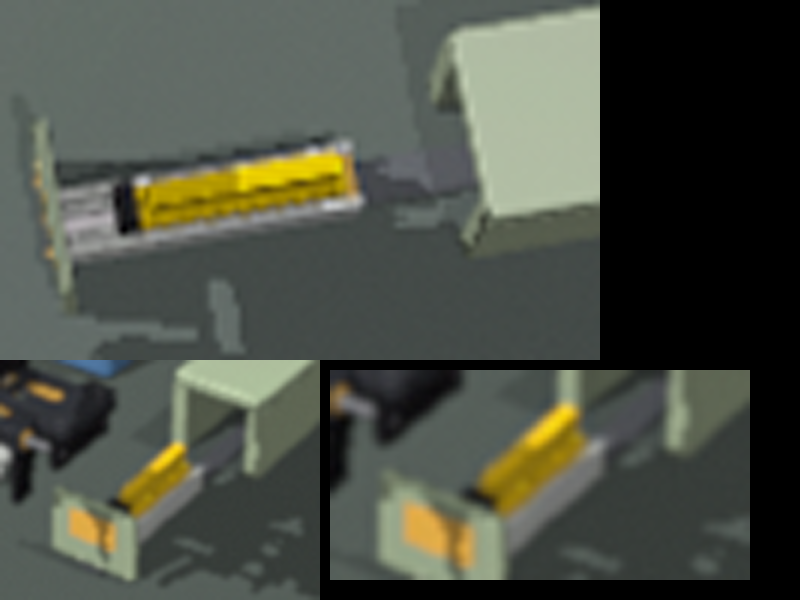

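The seat picture shows the strip down flat between the black follower at about (127,208) and the brass lip at about (352,175), with the drawer fully out. Now I close it with shut fingers.

```bash
python3 - <<'E'
from h import *
from look import look
env.gripper_to(0,20)
env.goto(W(-.27,0,.12),o)
env.move_straight(W(-.27,0,.034),rate=.12,force_limit=8); st()
h=env.move_straight(W(-.235,0,.034),rate=.08,force_limit=10)
h=env.move_straight(W(-.04,0,.034),rate=.08,force_limit=18); s=st(); print(h,L(s['position']))
if not h:
    h=env.move_straight(W(.01,0,.034),rate=.03,force_limit=14); s=st(); print(h,L(s['position']),'Fx %.1f'%(s['force'][:2]@ex))
E
```

```text
t25.71 [0.5587 0.0804 0.0348] [-90.1  -0.   97.6] F [1.  0.7 1.1] op 0.006
t28.88 [ 0.5886 -0.148   0.0339] [-90.    0.   97.6] F [0.3 2.1 0.3] op 0.006
False [-0.0401  0.0002  0.0339]
t29.77 [ 0.5913 -0.1694  0.0336] [-90.   -0.2  97.5] F [-0.2  2.1  1.3] op -0.002
True [-0.0186  0.      0.0336] Fx -2.1
```

```bash
python3 - <<'E'
from h import *
h=env.move_straight(W(.01,0,.034),rate=.03,force_limit=18); s=st(); print(h,L(s['position']))
env.move_straight(W(-.06,0,.034),rate=.08); env.move_straight(W(-.1,0,.15),rate=.2); env.goto(W(-.30,0.,.25),o); st()
f=env.grab_frame("top");g=env.grab_frame("side")
C=np.zeros((600,800,3),np.uint8)
def put(c,u0,v0,w,h,s,X,Y): C[Y:Y+h*s,X:X+w*s]=cv2.resize(c['image'][v0:v0+h,u0:u0+w],None,fx=s,fy=s,interpolation=cv2.INTER_CUBIC)
put(f,270,135,110,65,5,0,0); put(g,250,125,75,50,5,0,330); put(g,150,200,100,80,4,395,330-60)
cv2.imwrite('pics/closed.png',C)
E
```

```text
t30.14 [ 0.5907 -0.1693  0.0329] [-89.9  -0.5  97.5] F [0.2 0.9 0.5] op 0.001
True [-0.0188 -0.0006  0.0329]
t32.47 [0.5535 0.1087 0.2485] [-89.8   0.   97.6] F [ 0.8 -0.5  0.1] op 0.007
```

View pics/closed.png

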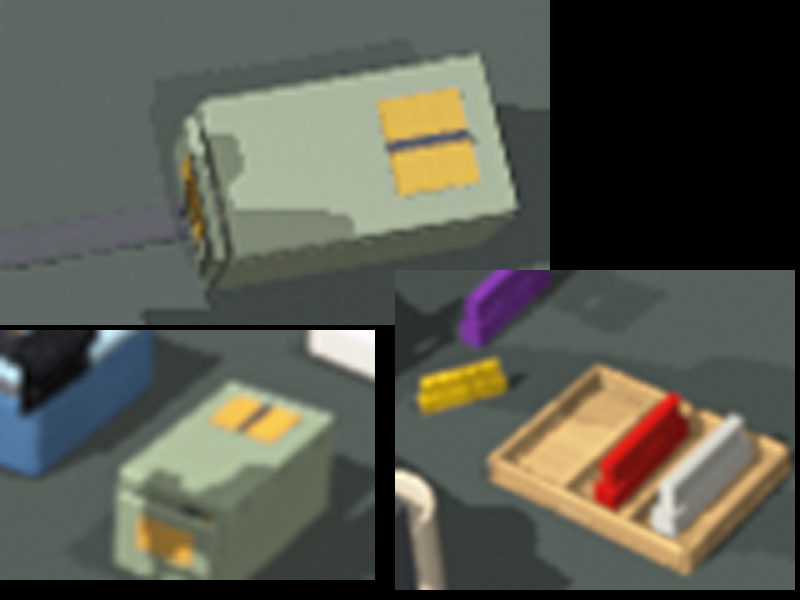

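The closed picture shows the plate flush on the housing front, at (195,195) from above and (165,540) from the side. The red and white strips and the decoys haven't moved.

```bash
python3 -c "
from h import *
env.dwell(.3); env.close_job()"
```

```text
the job is handed in; nothing more can be done
```

The yellow strip is loaded upright in the dispenser behind the brass lip, and the drawer is closed; I handed the job in at about 33 s.

- **Pick:** My first grasp closed on nothing and moved nothing. The fingertips sit about 19 mm higher than the reported TCP, so I went lower and the second grasp held. I took the full-length yellow strip from the tray and left the small loose yellow one and the purple one.
- **Load:** I felt the channel walls to centre the strip, then pushed the follower back, reading about 7 N. I lowered the strip until it touched at channel-floor height and eased it up to the lip before letting go. The picture afterwards showed it flat between the follower and the lip, with the drawer fully out.
- **Close:** The finger stopped where I expected for a closed drawer, and a second push stopped at the same place to within 0.2 mm. The last picture shows the front plate flush, with the red and white strips still in the tray.
- **Not checked:** I couldn't see the strip once the drawer was closed. I also didn't check the bystanders away from the dispenser and tray in the last picture.
- **Small disagreement:** The top camera's overlay was about 1 px (2–3 mm) off the robot's frame, for the strip and the channel alike. Feeling the walls corrected for that.

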